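# Weigh the drum cheese from the clear case

### The arm

A 7-joint arm with a two-finger parallel gripper is mounted at the origin on the work surface. World frame = base frame: x ahead of the robot, y to its left, z up, the work surface at z = 0. Lengths are in m, angles in rad, forces in N, time in s.
With the tool pointing down it reaches from about 0.4 to 0.85 m from the base axis. Payload 10.4 kg.
Tool frame: the origin (TCP) lies at the centre of the arm's flange, where the gripper is bolted on; the fingertips stand 182 mm ahead of it and the grasp point (between the pads) lies r.grasp_offset ahead of it (r.grasp_offset is the distance from the TCP to the grasp point, in m); z points along the fingers, y is the line along which they close (so a half turn about z gives the same grasp; the last joint's range is limited). The gripper opens to 87 mm and grips with 3 to 60 N. Pads are 19 mm wide; open, the fingers measure 117 mm over their backs; the gripper's body (75 mm by 190 mm) begins 51 mm behind the grasp point.
Start: joints at [-1.289, 0.332, -0.065, 1.46, 0.022, 1.35, -0.088], TCP at [0.188, 0.596, 0.405] pointing down, gripper open.
Joint ranges: [-2.6, 2.6], [-0.5, 2.12], [-1.47, 1.34], [0.16, 2.42], [-1.27, 4.41], [0.06, 2.06], [-2.6, 2.6]. Speed limits (rad/s): [2.22, 2.22, 2.79, 2.79, 3.14, 3.14, 3.14].

### API

Orientations are given as a unit quaternion [x, y, z, w].
In Python, from bench import status, vision, job, spotter, r gives the robot as it stands. The module is installed in compiled form; this text tells all that it offers.
- The arm moves only by the tool play_rows, never from a script. Its argument "series" is a list of rows, each a list of 6 numbers: the shift along the tool's x, y, z each as a share of 150 mm, from -1 to 1, then the turn, a rotation vector about the tool's x, y, z each as a share of 30 degrees, from -1 to 1. In form: [[x, y, z, ax, ay, az], ...]. A call has 1 to 5 rows; each row is the pose to reach, as a shift and turn from the pose commanded when the call began, along the tool's axes at that moment; what a row does not reach only later rows make up. A row lasts 1/10 s, in which the tool goes at most 50 mm and 8.59 degrees, less where a joint would pass 70% of its speed; a pose out of reach is approached as far as the arm can. A call with a number of a shift or a turn outside -1 to 1 is refused whole. A call with a gripper value outside its range is refused whole. "fingers" is the opening, from -1 (shut) to 1 (fully open), set as the call begins (left out, the last holds). The fingers move at their own pace and stop on an object; "squeeze" is the grip in N (left out, the last holds). Time passes only in rows, so rows that repeat a pose let the fingers close. It gives the time, the measured TCP pose, the force, the opening and the grip force at its end, in the units of the state.
- status.read_state(): the state, without advancing time (a new reading comes with each control period).
- vision.camera(name): name is "scene" or "top" or "wrist"; returns the picture (480x640x3 uint8, blue, green, red); there is no depth.
- vision.calibration(name): a dict with "fx", "fy", "cx", "cy" (pixels), "D" ([k1, k2, p1, p2, k3] as OpenCV has them; the pictures are not rectified), "rvec" (rotation vector, rad) and "tvec" (3), from world to camera coordinates, as OpenCV has them; the wrist camera has in their place "T_tool_cam" (4x4, takes a point from camera to tool coordinates, whose origin is the TCP and whose axes are the flange's). Camera axes: x right, y down, z forward; pixel columns grow to the right and rows downward; lengths in m; the calibration is good to about 2 mm. A picture is of the moment at which its call begins: read the wrist's pose just before it. calibration takes no time and is no camera call.
- job.close_job(): hands the job in; it is judged then, once.
Trained networks look in the newest picture that a camera, given by its name, has taken for a name from the list of things; names that differ only in an ending like _2 or _b are one class to them, and where a whole thing is asked for, a point or a joint stands for the part that bears it (a point fixed in the world has none). Each returns a list of dicts, best first, with "conf" (0 to 1); they miss things now and then, are a little off and sometimes report something else, mostly with a low value. They report only what shows in the picture. A call takes as long as a camera call. They do not tell look-alikes from the thing itself.
- spotter.boxes_of(camera, name): "point" ([x, y, z] in m, in world coordinates, good to about 4 mm: the middle of the surface that is visible of it).
- spotter.regions_of(camera, name): "pixels" (480x640 bool, what is visible of it).
The state is a dict: "time": time; "joint_positions": joint angles; "joint_vel": joint speeds; "joint_torque": joint torques, N m; "ee_pos": TCP position; "eef_rot": TCP orientation; "ft_force": force on the tool from outside, world axes, zero at the start; "torque": the same for the moment, N m; "width": finger opening in m; "grip_force": force on a finger pad.
Only numpy, scipy, OpenCV 4.12 (cv2) and the standard library are available. Lean on these libraries where they do the work, as an engineer would, in place of code of your own. Each camera call takes 0.05 s, during which the arm holds its last target. There are 200 camera calls.

### The job

Reach down through the round port in the top of the clear case, lift the drum-shaped cheese off its pedestal, and stand it upright in the middle of the scale's steel platter, setting it down gently, not dropping it. Leave the pyramid cheese undisturbed on its pedestal and do not knock against the case.

Things in the scene. Friction and masses are not known exactly. Their poses are not given: they have to be found in the camera images.
- drum: The small drum-shaped (round, cylindrical) pale cheese to be weighed: diameter 44 mm, height 60 mm, about 100 g, rigid. It stands upright on either one of the two pedestals in the clear case, within about 10 mm of the axis of the port above; its top is 30 mm below the case's top face. Origin: centre of its underside; z is its axis, up. A grip of 10 to 20 N holds it.
- pyramid: The other cheese in the case, same pale material: a square pyramid with its tip cut off, 51 mm square at the foot, 27 mm square at the top, 60 mm high, on the other pedestal. It stays there. Origin: centre of its underside; z up.
- case: Fixed clear plastic case, 240 (x) by 420 (y) mm, closed all round. Top plate 8 mm thick, upper face at z = 160 mm, with two round ports, diameter 150 mm, steel rims up to 163 mm, centred at case x = 0, y = -95 and +95 mm. Under each port centre a wooden pedestal, 68 mm across, top at z = 70 mm. Low fixed cheese blocks (under 50 mm) lie on the floor. Origin: centre of underside; z up.
- platter (a point): Centre of the upper face of the counter scale's flat square steel platter: 160 mm by 160 mm, 60 mm above the counter; fixed, it does not give. The scale is a white plastic box, 200 mm square, standing beside the case on the robot's right (-y). z up; x and y along the platter's sides.
Mind the look-alikes: they are no part of the job. Leave any red or turquoise look-alike of the drum alone.

How it is judged:
On the way:
1. the drum cheese has been lifted out through the port: its underside is above the top of the case (z of drum in the frame of case above 0.165 m), for 0.1 s.
At the end, for the whole second after the job is handed in: The drum cheese stands upright (within about 8 degrees) and at rest on the scale's platter, its centre within 45 mm of the platter's centre; the pyramid cheese still stands on its own pedestal, within 20 mm of where it was (horizontal distance between drum and platter below 0.045 m and z of drum in the frame of platter between -0.005 and 0.006 m and angle between each of drum, pyramid's own z axis and vertical below 0.15 rad and linear speed of drum below 0.02 m/s and distance of pyramid from where it was at the start of the episode below 0.02 m); the robot touches nothing.
It fails at once if the drum cheese is dropped (moves faster than 0.5 m/s while the fingers do not touch it, as after a fall of more than about 13 mm) (linear speed of drum above 0.5 m/s and contact force between the fingers and drum below 0.05 N).
It fails at once if the pyramid cheese is moved more than 20 mm (distance of pyramid from where it was at the start of the episode above 0.02 m).
It fails at once if the robot knocks against the case with more than 25 N (contact force between any of the arm, the fingers and case above 25 N).
It also fails if it takes over 42 s, if anything falls off the work surface, if the arm or the gripper's body presses on something with over 40 N, if the wrist force passes 120 N, or if a joint passes its speed limit or range.

## Working session

There is one attempt and no reset: what is moved stays moved. The work goes in short steps, Python scripts to look and compute and a tool call to move; the robot and the scene stay as the last step left them, time stands still between calls to the robot, and variables do not carry over. Pictures are saved under pics/ and viewed, at most 10 in all, crops included, and the job is handed in when it is done.

Besides the shell and the picture viewer there is one more tool, called after ">>>" as name([rows], argument=value, ...), one row to a line, values as JSON. play_rows: Moves the arm, as the interface text tells. Shift numbers are shares of 150 mm and turn numbers shares of 30 degrees, none past 1 either way. Its arguments: {"type":"object","properties":{"series":{"type":"array","items":{"type":"array","items":{"type":"number"}}},"fingers":{"type":"number"},"squeeze":{"type":"number"}},"required":["series"]}

```bash
mkdir -p pics
cat > h.py <<'E'
import numpy as np, cv2
from scipy.spatial.transform import Rotation as R
from bench import status, vision, job, spotter, r
def snap(c,f):
    im=vision.camera(c); cv2.imwrite('pics/'+f,im); return im
def ray_at_z(c,uv,z):
    k=vision.calibration(c); K=np.array([[k['fx'],0,k['cx']],[0,k['fy'],k['cy']],[0,0,1.]])
    p=cv2.undistortPoints(np.array(uv,float).reshape(-1,1,2),K,np.array(k['D'])).reshape(-1,2)
    d=np.c_[p,np.ones(len(p))]
    Rm=cv2.Rodrigues(np.array(k['rvec'],float))[0]; t=np.array(k['tvec'],float).ravel()
    o=-Rm.T@t; d=d@Rm
    return o+d*((z-o[2])/d[:,2])[:,None]
def proj(c,P):
    k=vision.calibration(c); K=np.array([[k['fx'],0,k['cx']],[0,k['fy'],k['cy']],[0,0,1.]])
    return cv2.projectPoints(np.array(P,float).reshape(-1,1,3),np.array(k['rvec'],float),np.array(k['tvec'],float),K,np.array(k['D'],float))[0].reshape(-1,2)
E
python3 - <<'E'
from h import *
s=status.read_state(); print(s['ee_pos'],s['eef_rot'],s['width'],r.grasp_offset,R.from_quat(s['eef_rot']).as_matrix().round(3))
for c in ['top','scene']:
    snap(c,c+'1.png')
    for n in ['drum','pyramid','case','platter']:
        try:
            print(c,n,[(np.round(d['point'],3),round(d['conf'],2)) for d in spotter.boxes_of(c,n)])
            for d in spotter.regions_of(c,n):
                ys,xs=np.nonzero(d['pixels']); print('   ',xs.min(),xs.max(),ys.min(),ys.max(),xs.mean().round(1),ys.mean().round(1),len(xs),round(d['conf'],2))
        except Exception as e: print(c,n,e)
E
```

```text
[0.18751507 0.59607671 0.40394866] [ 1.51776164e-01  9.88414631e-01 -7.13676553e-04 -5.89349011e-05] 0.08700107305193056 0.1635 [[-0.954  0.3   -0.   ]
 [ 0.3    0.954 -0.001]
 [-0.    -0.001 -1.   ]]
top drum [(array([0.55 , 0.206, 0.129]), 0.95), (array([0.558, 0.402, 0.06 ]), 0.67), (array([0.338, 0.255, 0.063]), 0.66)]
    134 160 186 208 147.4 197.5 443 0.92
    219 242 183 207 230.6 194.8 457 0.73
    201 223 288 308 211.5 298.0 385 0.6
top pyramid [(array([0.515, 0.024, 0.109]), 0.64)]
    303 334 200 230 318.7 214.4 559 0.59
top case [(array([0.543, 0.122, 0.158]), 0.58)]
top platter [(array([ 0.524, -0.284,  0.059]), 0.8)]
    408 506 168 265 457.3 216.6 7846 0.97
scene drum [(array([0.349, 0.251, 0.058]), 0.84), (array([0.568, 0.401, 0.062]), 0.83), (array([0.566, 0.2  , 0.133]), 0.67)]
    398 422 231 260 409.8 245.5 557 0.92
    478 502 223 249 489.5 235.4 487 0.66
    378 400 154 180 388.7 167.7 485 0.61
scene pyramid [(array([0.532, 0.02 , 0.108]), 0.6)]
    297 330 242 275 314.0 258.7 699 0.94
scene case [(array([0.55 , 0.111, 0.162]), 0.81)]
    251 490 173 334 365.2 252.8 29307 0.56
scene platter [(array([ 0.544, -0.291,  0.059]), 0.75)]
    103 226 251 376 162.5 312.8 9969 0.61
```

View pics/top1.png

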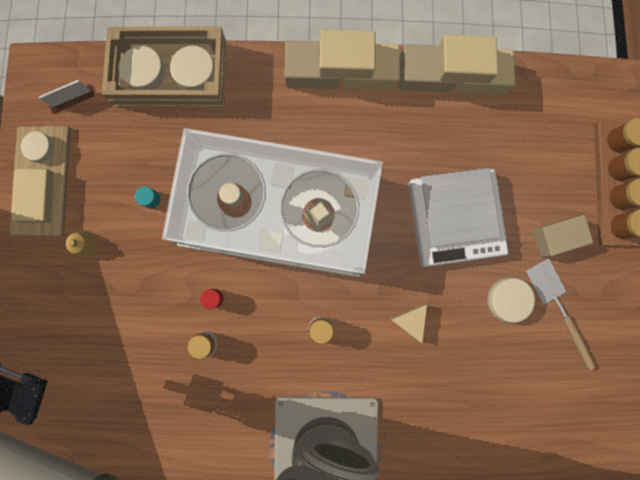

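View pics/scene1.png

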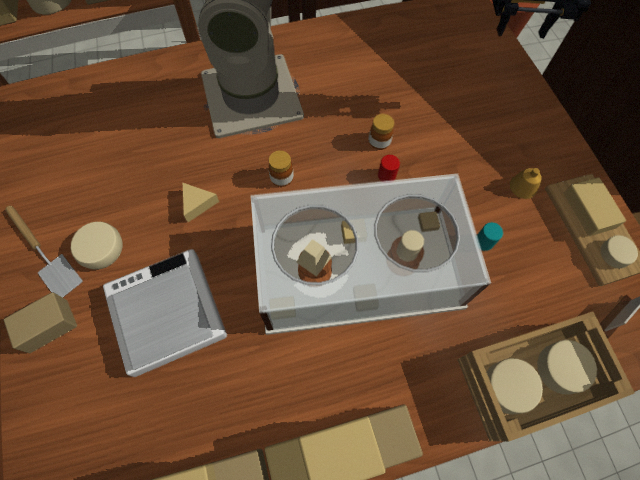

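The scene view shows the case with the pale drum at (411,242) in its left port and the pyramid at (315,258) in the other. The scale is at (163,313). In the top view, the things that could be taken for the drum are:
- pale drum under the port, (230,194)
- red drum, (211,298)
- turquoise drum, (147,197)
- jars with orange lids, (201,346) and (320,330)

By the description I choose the pale one, (230,194). Next I check it in a close crop.

Run:
```python
from h import *
from scipy.optimize import least_squares
im=cv2.imread('pics/top1.png'); sc=cv2.imread('pics/scene1.png')
a=cv2.resize(im[140:250,170:280],(400,400),interpolation=cv2.INTER_CUBIC)
b=cv2.resize(sc[180:290,360:470],(400,400),interpolation=cv2.INTER_CUBIC)
cv2.imwrite('pics/crop.png',np.hstack([a,b]))
th=np.linspace(0,2*np.pi,60)
obs={}
for c in ['top','scene']:
    vision.camera(c)
    L=[]
    for n in ['drum','pyramid']:
      for d in spotter.regions_of(c,n):
        m=d['pixels']; ys,xs=np.nonzero(m); px=im if c=='top' else sc
        L.append((n,xs.mean(),ys.mean(),len(xs),px[m].mean(0).round(),(xs.min(),xs.max(),ys.min(),ys.max())))
        if n=='drum' and ((c=='top' and 215<xs.mean()<245 and ys.mean()<230) or (c=='scene' and 395<xs.mean()<425)): obs[c]=(xs.mean(),ys.mean())
    for l in L: print(c,l)
def pred(c,p):
    P=np.array([[p[0]+.022*np.cos(t),p[1]+.022*np.sin(t),z] for z in(.07,.13) for t in th])
    h=cv2.convexHull(proj(c,P).astype(np.float32)); M=cv2.moments(h); return np.array([M['m10']/M['m00'],M['m01']/M['m00']]),cv2.boundingRect(h)
print(obs)
for cs in [['top'],['scene'],['top','scene']]:
    f=lambda p:np.concatenate([pred(c,p)[0]-obs[c] for c in cs])
    s=least_squares(f,[.56,.205],diff_step=1e-3); print(cs,s.x,s.fun,[pred(c,s.x) for c in cs])
for uv in [(227,192),(319,209)]: print('port top',ray_at_z('top',[uv],.163))
for uv in [(416,232),(314.5,245.5)]: print('port scene',ray_at_z('scene',[uv],.163))
print(ray_at_z('top',[(412,183),(495,169),(507,243),(421,256)],.06))
```

```text
top ('drum', np.float64(230.0781990521327), np.float64(195.16350710900474), 422, array([143., 171., 184.]), (np.int64(219), np.int64(241), np.int64(184), np.int64(207)))
top ('drum', np.float64(147.62022471910112), np.float64(197.21573033707864), 445, array([114., 117.,  57.]), (np.int64(135), np.int64(160), np.int64(186), np.int64(208)))
top ('drum', np.float64(211.40625), np.float64(298.2135416666667), 384, array([ 47.,  50., 156.]), (np.int64(200), np.int64(223), np.int64(289), np.int64(308)))
top ('pyramid', np.float64(318.84181818181816), np.float64(214.33454545454546), 550, array([120., 141., 152.]), (np.int64(303), np.int64(334), np.int64(200), np.int64(229)))
scene ('drum', np.float64(489.0776515151515), np.float64(235.16666666666666), 528, array([90., 93., 26.]), (np.int64(477), np.int64(502), np.int64(222), np.int64(249)))
scene ('drum', np.float64(409.28915662650604), np.float64(245.97246127366608), 581, array([109., 137., 147.]), (np.int64(397), np.int64(422), np.int64(231), np.int64(261)))
scene ('drum', np.float64(388.61158798283265), np.float64(167.87339055793993), 466
[... 522 characters left out ...]
7, 182, 26, 26))]
['scene'] [0.55645518 0.21000704] [ 1.75817064e-06 -1.25510087e-06] [(array([409.28915838, 245.97246002]), (395, 229, 29, 34))]
['top', 'scene'] [0.55550386 0.21141471] [ 0.66032962 -0.36464837  0.4931635  -0.60480426] [(array([230.73852867, 194.79885874]), (218, 182, 26, 26)), (array([409.78232013, 245.36765701]), (395, 229, 30, 33))]
port top [[0.55212399 0.21046919 0.163     ]]
port top [[0.52121384 0.02634006 0.163     ]]
port scene [[0.55499529 0.21104542 0.163     ]]
port scene [[0.53024783 0.02404069 0.163     ]]
[[ 0.59649237 -0.18078726  0.06      ]
 [ 0.63360578 -0.37095968  0.06      ]
 [ 0.46683901 -0.39650645  0.06      ]
 [ 0.43506472 -0.20104143  0.06      ]]
```

View pics/crop.png

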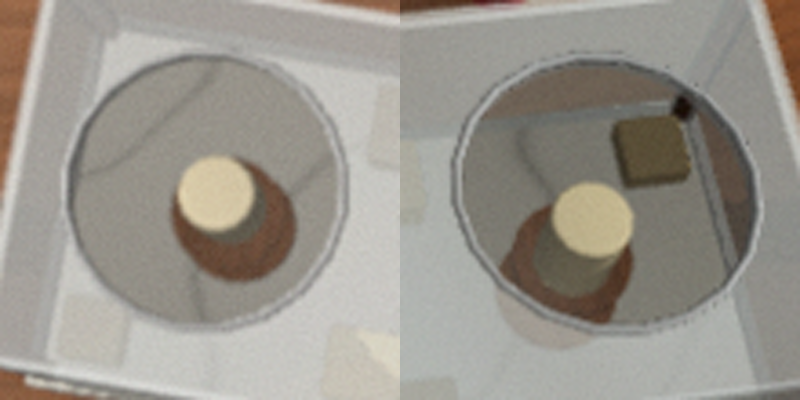

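The crop shows the pale drum on its pedestal under the left port, at about (217,194) in the left half of the crop and (592,220) in the right half. Its colour and shape fit the description. I place it at world (0.5555, 0.2114), close to the port axis at about (0.554, 0.211). Now I move above it.

>>> play_rows([
  [-0.2,-0.11,0,0,0,0],
  [-0.4,-0.22,0,0,0,0],
  [-0.6,-0.33,0,0,0,0],
  [-0.8,-0.44,0,0,0,0],
  [-1,-0.55,0,0,0,0],
], fingers=0.5, squeeze=15)

```text
time: 1.7
ee_pos: [0.3067, 0.4713, 0.4049]
eef_rot: [0.152, 0.988, 0.0, 0.0]
ft_force: [-0.1, 0.0, 0.0]
width: 0.0659
grip_force: 0.0
```

>>> play_rows([
  [-0.2,-0.11,0,0,0,0],
  [-0.4,-0.22,0,0,0,0],
  [-0.6,-0.33,0,0,0,0],
  [-0.8,-0.44,0,0,0,0],
  [-1,-0.55,0,0,0,0],
])

```text
time: 2.2
ee_pos: [0.425, 0.3476, 0.405]
eef_rot: [0.152, 0.988, 0.0, 0.0]
ft_force: [0.3, 0.7, 0.5]
width: 0.0653
grip_force: 0.0
```

>>> play_rows([
  [-0.2,-0.11,0,0,0,0],
  [-0.4,-0.22,0,0,0,0],
  [-0.6,-0.33,0,0,0,0],
  [-0.8,-0.44,0,0,0,0],
  [-1,-0.55,0,0,0,0],
])

```text
time: 2.7
ee_pos: [0.5433, 0.224, 0.4049]
eef_rot: [0.152, 0.988, 0.0, 0.0]
ft_force: [0.6, 0.1, 0.4]
width: 0.0653
grip_force: 0.0
```

```bash
cat >> h.py <<'E'
def wrist_T():
    s=status.read_state(); T=np.eye(4); T[:3,:3]=R.from_quat(s['eef_rot']).as_matrix(); T[:3,3]=s['ee_pos']
    return T@np.array(vision.calibration('wrist')['T_tool_cam'])
def wrist_ray(T,uv,z):
    k=vision.calibration('wrist'); K=np.array([[k['fx'],0,k['cx']],[0,k['fy'],k['cy']],[0,0,1.]])
    p=cv2.undistortPoints(np.array(uv,float).reshape(-1,1,2),K,np.array(k['D'])).reshape(-1,2)
    d=np.c_[p,np.ones(len(p))]@T[:3,:3].T; o=T[:3,3]
    return o+d*((z-o[2])/d[:,2])[:,None]
E
python3 - <<'E'
from h import *
T=wrist_T(); im=snap('wrist','w1.png'); print(T.round(3)); s=status.read_state(); print(s['ee_pos'])
for d in spotter.boxes_of('wrist','drum'): print(d)
for d in spotter.regions_of('wrist','drum'):
    m=d['pixels'];ys,xs=np.nonzero(m); print(d['conf'],xs.min(),xs.max(),ys.min(),ys.max(),xs.mean(),ys.mean(),im[m].mean(0))
# platter: bright grey top mask
t=vision.camera('top'); a=cv2.resize(t[155:275,395:520],(750,600)[:2]); cv2.imwrite('pics/plat.png',a)
E
```

```text
[[ 0.299  0.926  0.23   0.482]
 [ 0.954 -0.29  -0.071  0.243]
 [ 0.001  0.241 -0.971  0.385]
 [ 0.     0.     0.     1.   ]]
[0.54664215 0.21848576 0.40486829]
{'point': [0.5515, 0.2129, 0.1335], 'conf': 0.85}
{'point': [0.5587, 0.3969, 0.0616], 'conf': 0.79}
0.85 278 345 216 297 312.24032258064517 257.54930875576036 [150.56912442 178.4        191.81797235]
0.81 500 578 140 194 540.4305278174037 166.07246790299573 [116.06276748 115.80171184  46.48644793]
```

View pics/w1.png

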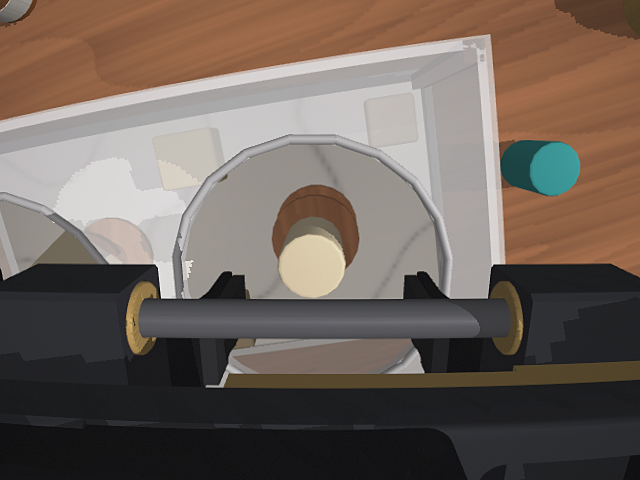

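View pics/plat.png

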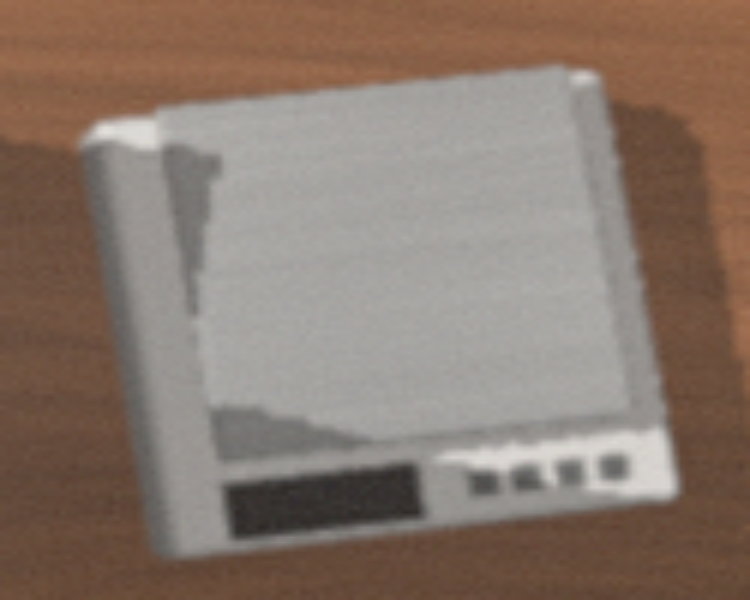

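The wrist view shows the drum's top at about (312,265), with the port rim around it and the fingers astride. The platter crop shows the platter's corners at (160,108), (568,66), (635,412) and (218,463).

Run:
```python
from h import *
T=wrist_T(); s=status.read_state(); print(s['ee_pos'],s['time'])
im=vision.camera('wrist')
for d in spotter.regions_of('wrist','drum')[:1]:
    m=d['pixels'];ys,xs=np.nonzero(m); print(xs.min(),xs.max(),ys.min(),ys.max())
    rx=(xs.max()-xs.min())/2; c=((xs.min()+xs.max())/2, ys.max()-rx*.97); D=wrist_ray(T,[c],.13)[0]; print(c,'drum',D)
g=im[:,:,0].astype(int)
D=np.array(D); P=R.from_quat(s['eef_rot']).as_matrix()
tgt=np.array([.5555,.2114,.2835]); 
for q in (tgt,np.r_[D[:2],.2835]): print('delta tool',(P.T@(q-s['ee_pos']))/.15)
p=ray_at_z('top',[(421.7,176.6),(489.7,168.2),(500.8,237.4),(431.3,247.6)],.06); print(p,p.mean(0),[np.linalg.norm(p[i]-p[i-1]) for i in range(4)])
print('wrist rim L/R/top', wrist_ray(T,[(179,250),(447,250),(313,138)],.163))
```

```text
[0.54280614 0.22456453 0.40465009] 2.9
499 579 140 196
(np.float64(539.0), np.float64(157.2)) drum [0.53273156 0.36583587 0.13      ]
delta tool [-0.10728944 -0.05815497  0.80764926]
delta tool [0.34800934 0.87766688 0.8077325 ]
[[ 0.61144319 -0.20262935  0.06      ]
 [ 0.63504333 -0.35860641  0.06      ]
 [ 0.47912958 -0.38221361  0.06      ]
 [ 0.45388298 -0.22397563  0.06      ]] [ 0.54487477 -0.29185625  0.06      ] [np.float64(0.1589996308315213), np.float64(0.15775236760605357), np.float64(0.15769082499606435), np.float64(0.16023934977070708)]
wrist rim L/R/top [[0.51631559 0.14828762 0.163     ]
 [0.5609434  0.28989499 0.163     ]
 [0.48144478 0.23765258 0.163     ]]
```

>>> play_rows([
  [-0.05,-0.03,0.1,0,0,0],
  [-0.107,-0.058,0.2,0,0,0],
  [-0.107,-0.058,0.2,0,0,0],
  [-0.107,-0.058,0.2,0,0,0],
  [-0.107,-0.058,0.2,0,0,0],
])

```text
time: 3.5
ee_pos: [0.5552, 0.2122, 0.375]
eef_rot: [0.152, 0.988, 0.0, 0.0]
ft_force: [-0.1, -0.3, 0.0]
width: 0.0654
grip_force: 0.0
```

Run:
```python
from h import *
vision.camera('top')
T=wrist_T(); im=snap('wrist','w2.png'); s=status.read_state(); print(s['ee_pos'])
for d in spotter.regions_of('wrist','drum'):
    m=d['pixels'];ys,xs=np.nonzero(m)
    if im[m].mean(0)[2]<150: continue
    rx=(xs.max()-xs.min())/2; c=((xs.min()+xs.max())/2, ys.max()-rx*.97); D=wrist_ray(T,[c],.13)[0]; print(xs.min(),xs.max(),ys.min(),ys.max(),c,'drum',D)
```

```text
[0.55520794 0.21228645 0.37521711]
```

View pics/w2.png

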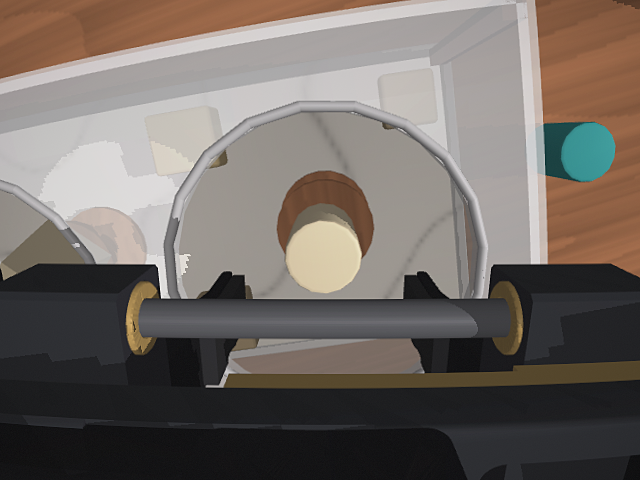

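The wrist view shows the drum's top centred at about (324,257), midway between the fingers at columns 244 and 405. The rim runs from (167,270) over (323,106) to (484,270).

Run:
```python
from h import *
T=wrist_T(); s=status.read_state(); P=R.from_quat(s['eef_rot']).as_matrix()
D=wrist_ray(T,[(324,257),(287,257),(362,257)],.13); print(D)
W=wrist_ray(T,[(172,235),(323,105),(477,225),(200,170),(445,160)],.162)
A=np.c_[2*W[:,:2],np.ones(5)]; x=np.linalg.lstsq(A,(W[:,:2]**2).sum(1),rcond=None)[0]; print('port',x[:2],np.sqrt(x[2]+x[:2]@x[:2]))
for q in (D[0],[.5555,.2114]): print((P.T@(np.r_[q[:2],.2835]-s['ee_pos']))/.15)
```

```text
[[0.55786508 0.21129521 0.13      ]
 [0.55167318 0.19150756 0.13      ]
 [0.56424127 0.23161802 0.13      ]]
port [0.55402756 0.21336432] 0.07521533256918846
[-0.0185258  -0.00106667  0.61155591]
[-0.00327408 -0.00512586  0.61154563]
```

>>> play_rows([
  [-0.01,-0.003,0.15,0,0,0],
  [-0.01,-0.003,0.3,0,0,0],
  [-0.01,-0.003,0.45,0,0,0],
  [-0.01,-0.003,0.6,0,0,0],
  [-0.01,-0.003,0.6,0,0,0],
])

```text
time: 4.15
ee_pos: [0.5555, 0.211, 0.2822]
eef_rot: [0.152, 0.988, -0.001, -0.002]
ft_force: [-0.2, -0.4, -0.7]
width: 0.0653
grip_force: 0.0
```

>>> play_rows([
  [0,0,0,0,0,0],
  [0,0,0,0,0,0],
  [0,0,0,0,0,0],
  [0,0,0,0,0,0],
  [0,0,0,0,0,0],
], fingers=-0.2, squeeze=15)

```text
time: 4.65
ee_pos: [0.5569, 0.2112, 0.2858]
eef_rot: [0.152, 0.988, 0.001, 0.001]
ft_force: [-0.5, 0.3, 6.5]
width: 0.0434
grip_force: 15.0
```

>>> play_rows([
  [0,0,-0.03,0,0,0],
  [0,0,-0.08,0,0,0],
  [0,0,-0.16,0,0,0],
  [0,0,-0.24,0,0,0],
  [0,0,-0.32,0,0,0],
])

```text
time: 5.15
ee_pos: [0.5566, 0.2111, 0.3342]
eef_rot: [0.152, 0.988, 0.0, 0.0]
ft_force: [0.4, 0.0, -0.4]
width: 0.0441
grip_force: 15.0
```

>>> play_rows([
  [0,0,-0.12,0,0,0],
  [0,0,-0.24,0,0,0],
  [0,0,-0.36,0,0,0],
  [0,0,-0.48,0,0,0],
  [0,0,-0.58,0,0,0],
])

```text
time: 5.65
ee_pos: [0.5565, 0.211, 0.4217]
eef_rot: [0.152, 0.988, 0.0, 0.001]
ft_force: [0.5, 0.7, -0.8]
width: 0.0431
grip_force: 15.0
```

>>> play_rows([
  [0,0,0,0,0,0],
  [0,0,0,0,0,0],
])

```text
time: 5.85
ee_pos: [0.5565, 0.2111, 0.4196]
eef_rot: [0.152, 0.988, 0.0, 0.0]
ft_force: [0.4, 0.3, -1.1]
width: 0.0438
grip_force: 15.0
```

The drum is held and out of the case. Next I carry it to a point above the platter.

>>> play_rows([
  [-0.025,-0.08,0,0,0,0],
  [-0.07,-0.24,0,0,0,0],
  [-0.12,-0.42,0,0,0,0],
  [-0.175,-0.61,0,0,0,0],
  [-0.233,-0.805,0,0,0,0],
])

```text
time: 6.35
ee_pos: [0.5532, 0.0833, 0.4188]
eef_rot: [0.152, 0.988, -0.0, -0.001]
ft_force: [0.4, 0.0, -0.9]
width: 0.0434
grip_force: 15.0
```

>>> play_rows([
  [-0.047,-0.16,0,0,0,0],
  [-0.093,-0.32,0,0,0,0],
  [-0.14,-0.48,0,0,0,0],
  [-0.187,-0.64,0,0,0,0],
  [-0.233,-0.805,0,0,0,0],
])

```text
time: 6.85
ee_pos: [0.5501, -0.0422, 0.4188]
eef_rot: [0.152, 0.988, -0.0, -0.001]
ft_force: [1.0, -0.9, -0.1]
width: 0.0437
grip_force: 15.0
```

>>> play_rows([
  [-0.047,-0.16,0,0,0,0],
  [-0.093,-0.32,0,0,0,0],
  [-0.14,-0.48,0,0,0,0],
  [-0.187,-0.64,0,0,0,0],
  [-0.233,-0.805,0,0,0,0],
])

```text
time: 7.35
ee_pos: [0.547, -0.1677, 0.4188]
eef_rot: [0.152, 0.988, -0.0, -0.001]
ft_force: [0.9, 0.6, -0.7]
width: 0.0434
grip_force: 15.0
```

>>> play_rows([
  [-0.055,-0.19,0,0,0,0],
  [-0.11,-0.38,0,0,0,0],
  [-0.165,-0.57,0,0,0,0],
  [-0.21,-0.72,0,0,0,0],
  [-0.233,-0.805,0,0,0,0],
])

```text
time: 7.85
ee_pos: [0.5435, -0.2944, 0.4188]
eef_rot: [0.153, 0.988, -0.0, -0.001]
ft_force: [0.3, 0.3, -1.2]
width: 0.0435
grip_force: 15.0
```

>>> play_rows([
  [0,0,0,0,0,0],
  [0,0,0,0,0,0],
  [0,0,0,0,0,0],
])

```text
time: 8.15
ee_pos: [0.5454, -0.2902, 0.4195]
eef_rot: [0.151, 0.989, 0.0, -0.0]
ft_force: [-0.4, 0.2, -0.7]
width: 0.0436
grip_force: 15.0
```

>>> play_rows([
  [0,0,0.12,0,0,0],
  [0,0,0.3,0,0,0],
  [0,0,0.5,0,0,0],
  [0,0,0.68,0,0,0],
  [0,0,0.8,0,0,0],
])

```text
time: 8.65
ee_pos: [0.545, -0.2898, 0.2977]
eef_rot: [0.151, 0.989, 0.001, -0.001]
ft_force: [0.4, 0.3, -1.1]
width: 0.0439
grip_force: 15.0
```

>>> play_rows([
  [0,0,0.03,0,0,0],
  [0,0,0.05,0,0,0],
  [0,0,0.06,0,0,0],
  [0,0,0.06,0,0,0],
  [0,0,0.06,0,0,0],
])

```text
time: 9.15
ee_pos: [0.5451, -0.2917, 0.2915]
eef_rot: [0.152, 0.988, -0.0, 0.001]
ft_force: [-0.3, -0.1, -0.9]
width: 0.0436
grip_force: 15.0
```

Run:
```python
from h import *
s=status.read_state(); print(s['ee_pos'],s['ft_force'])
im=snap('scene','s2.png'); cv2.imwrite('pics/s2c.png',cv2.resize(im[220:400,70:260],(760,600)[:2],interpolation=cv2.INTER_CUBIC))
```

```text
[ 0.54512965 -0.2917004   0.29154532] [-0.27296614 -0.06502171 -0.91554448]
```

View pics/s2c.png

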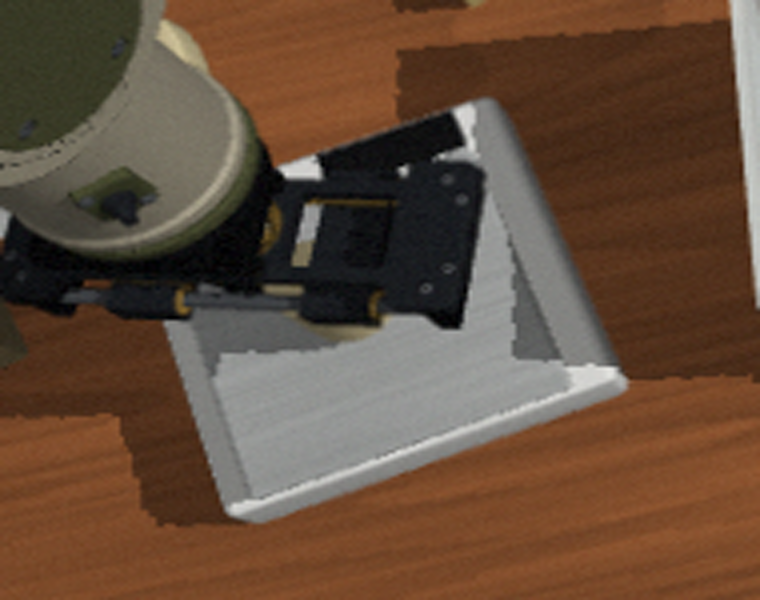

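The crop shows the gripper over the platter, with the drum's edge just visible at (345,332). I lower it slowly and watch the force.

>>> play_rows([
  [0,0,0.02,0,0,0],
  [0,0,0.04,0,0,0],
  [0,0,0.06,0,0,0],
  [0,0,0.08,0,0,0],
  [0,0,0.08,0,0,0],
])

```text
time: 9.7
ee_pos: [0.5448, -0.2915, 0.2781]
eef_rot: [0.152, 0.988, 0.0, -0.0]
ft_force: [-0.6, 0.4, -1.0]
width: 0.0434
grip_force: 15.0
```

>>> play_rows([
  [0,0,0.007,0,0,0],
  [0,0,0.013,0,0,0],
  [0,0,0.013,0,0,0],
  [0,0,0.013,0,0,0],
  [0,0,0.013,0,0,0],
])

```text
time: 10.2
ee_pos: [0.545, -0.2916, 0.2769]
eef_rot: [0.152, 0.988, 0.0, 0.0]
ft_force: [-0.9, -0.3, -0.8]
width: 0.0434
grip_force: 15.0
```

>>> play_rows([
  [0,0,0.004,0,0,0],
  [0,0,0.007,0,0,0],
  [0,0,0.007,0,0,0],
  [0,0,0.007,0,0,0],
])

```text
time: 10.6
ee_pos: [0.545, -0.2917, 0.2759]
eef_rot: [0.152, 0.988, 0.0, 0.0]
ft_force: [-0.1, 0.6, 2.5]
width: 0.0438
grip_force: 15.0
```

>>> play_rows([
  [0,0,0.004,0,0,0],
  [0,0,0.007,0,0,0],
  [0,0,0.007,0,0,0],
  [0,0,0.007,0,0,0],
])

```text
time: 11.0
ee_pos: [0.545, -0.2918, 0.2758]
eef_rot: [0.152, 0.988, 0.0, 0.0]
ft_force: [-3.9, 2.6, 11.4]
width: 0.0434
grip_force: 15.0
```

The drum is down on the platter. I ease off the preload and open the fingers.

>>> play_rows([
  [0,0,-0.005,0,0,0],
  [0,0,-0.005,0,0,0],
])

```text
time: 11.2
ee_pos: [0.545, -0.2917, 0.2758]
eef_rot: [0.152, 0.988, 0.0, 0.0]
ft_force: [-2.5, 0.3, 5.9]
width: 0.0434
grip_force: 15.0
```

>>> play_rows([
  [0,0,0,0,0,0],
  [0,0,0,0,0,0],
  [0,0,0,0,0,0],
  [0,0,0,0,0,0],
  [0,0,0,0,0,0],
], fingers=0.6)

```text
time: 11.7
ee_pos: [0.5449, -0.2916, 0.2752]
eef_rot: [0.152, 0.988, 0.0, -0.0]
ft_force: [-0.3, 0.6, 0.7]
width: 0.0681
grip_force: 0.0
```

>>> play_rows([
  [0,0,-0.1,0,0,0],
  [0,0,-0.3,0,0,0],
  [0,0,-0.5,0,0,0],
  [0,0,-0.75,0,0,0],
  [0,0,-1,0,0,0],
])

```text
time: 12.2
ee_pos: [0.5445, -0.2917, 0.428]
eef_rot: [0.152, 0.988, -0.0, 0.0]
ft_force: [1.8, -0.2, -0.6]
width: 0.0695
grip_force: 0.0
```

>>> play_rows([
  [0.3,0,0,0,0,0],
  [0.6,0,0,0,0,0],
  [0.9,0,0,0,0,0],
  [1,0,0,0,0,0],
  [1,0,0,0,0,0],
])

```text
time: 12.7
ee_pos: [0.3999, -0.2468, 0.4269]
eef_rot: [0.152, 0.988, 0.001, 0.001]
ft_force: [0.3, 0.5, 0.3]
width: 0.0693
grip_force: 0.0
```

Run:
```python
from h import *
for c in ['scene','top','wrist']:
    im=snap(c,c+'3.png')
    if c!='wrist': print(c,[(np.round(d['point'],3),d['conf']) for n in ('drum','pyramid') for d in spotter.boxes_of(c,n)])
a=cv2.imread('pics/scene3.png')[200:400,70:350]; cv2.imwrite('pics/s3c.png',cv2.resize(a,(800,571)))
```

```text
scene [(array([0.563, 0.401, 0.062]), 0.89), (array([0.345, 0.253, 0.061]), 0.79), (array([ 0.556, -0.289,  0.12 ]), 0.63), (array([0.533, 0.021, 0.104]), 0.7)]
top [(array([0.556, 0.404, 0.06 ]), 0.9), (array([ 0.54 , -0.286,  0.115]), 0.85), (array([0.337, 0.257, 0.061]), 0.83), (array([0.518, 0.024, 0.106]), 0.93)]
```

View pics/s3c.png

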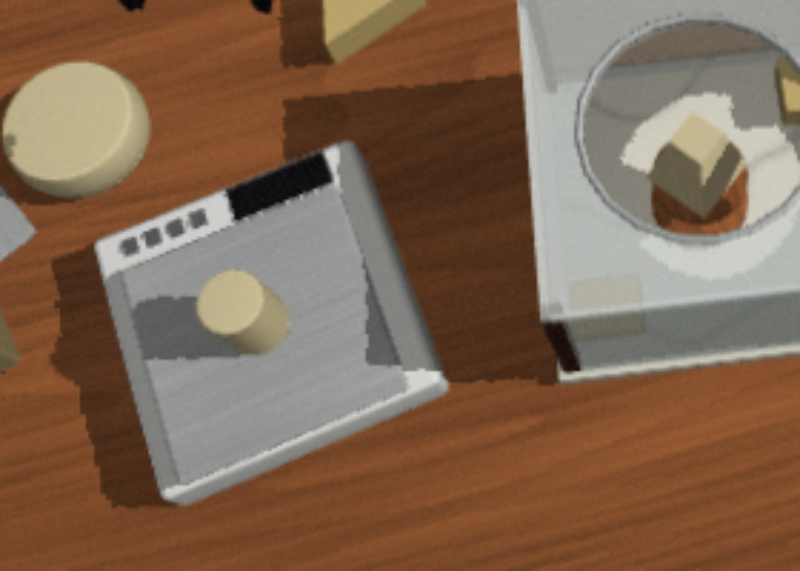

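The crop shows the drum standing upright in the middle of the platter, its foot at about (265,335). The pyramid is still on its pedestal at (698,160), and the robot is clear of everything.

```bash
python3 -c "
from bench import job; print(job.close_job())"
```

```text
the job is handed in; nothing more can be done
None
```

The drum cheese stands upright in the middle of the scale's platter, set down gently. The pyramid is undisturbed on its pedestal, and the job is handed in; the hand-in returned no verdict.

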